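Open the supply carton and set out the orange paint

ROBOT

A 6-joint arm with a two-finger parallel gripper is mounted at the origin on the work surface. World frame = base frame: x ahead of the robot, y to its left, z up, the work surface at z = 0. Lengths are in m, angles in rad, forces in N, time in s.
With the tool pointing down it reaches from about 0.3 to 0.775 m from the base axis. Payload 14.6 kg.
Tool frame: the origin (TCP) lies at the very end of the fingers, on their centre line; the grasp point (between the pads) lies 19 mm behind it; z points along the fingers, y is the line along which they close (so a half turn about z gives the same grasp; the last joint's range is limited). The gripper opens to 94 mm and grips with 3 to 60 N. Pads are 16 mm wide; open, the fingers measure 119 mm over their backs; the gripper's body (75 mm by 177 mm) begins 78 mm behind the grasp point.
Start: joints at [-1.178, 0.3, 1.521, -0, 1.321, -0.067], TCP at [0.244, -0.493, 0.205] pointing down, gripper open.
Joint ranges: [-3.03, 3.03], [-0.79, 2.21], [0.23, 2.52], [-1.04, 4.18], [0, 3.07], [-2.55, 2.55]. Speed limits (rad/s): [2.22, 2.22, 2.57, 3.14, 3.14, 3.14].

INTERFACE

Orientations are given as [roll, pitch, yaw] about the fixed x, y, z axes, in that order (R = Rz(yaw) Ry(pitch) Rx(roll)).
In Python, from station import ctrl gives the robot as it stands. The module is installed in compiled form; this text tells all that it offers.
- The arm moves only by the tool step_arm, never from a script. Its argument "deltas" is a list of rows, each an object with "dp": the shift along the tool's x, y, z scaled (see below), a list of three; "twist": the turn about the tool's z scaled (see below). In form: [{"dp": [tx, ty, tz], "twist": twist}, ...]. A call has 1 to 12 rows; each row shifts and turns the commanded pose from where the row before left it, along the tool's axes as they then stand; what a row does not reach is not made up. The controller multiplies each number of a shift by 0.04 m and each number of a turn by 4 degrees. A row lasts 1/10 s, in which the tool goes at most 50 mm and 8.59 degrees, less where a joint would pass 70% of its speed; a pose out of reach is approached as far as the arm can. A call with a number of a shift or a turn outside -1 to 1 is refused whole. A call with a gripper value outside its range is refused whole. "gripper" is the opening, from -1 (shut) to 1 (fully open), set as the call begins (left out, the last holds). The fingers move at their own pace and stop on an object; "squeeze" is the grip in N (left out, the last holds). Time passes only in rows, so rows that do not move let the fingers close. It gives the time, the measured TCP pose, the force, the opening and the grip force at its end, in the units of the state.
- ctrl.get_obs(): the state, without advancing time (a new reading comes with each control period).
- ctrl.camera(name): name is "scene" or "side" or "wrist"; returns (picture, depth): 480x640x3 uint8, red, green, blue; 480x640 float32, m along the optical axis (not along the pixel's ray), 0 where there is no reading.
- ctrl.get_calibration(name): a dict with "fx", "fy", "cx", "cy" (pixels), "distortion" ([k1, k2, p1, p2, k3] as OpenCV has them; the pictures are not rectified), "world_to_cam" (4x4, takes a point from world to camera coordinates); the wrist camera has in their place "hand_eye" (4x4, takes a point from camera to tool coordinates, whose origin is the TCP and whose axes are the flange's). Camera axes: x right, y down, z forward; pixel columns grow to the right and rows downward; lengths in m; the calibration is good to about 2 mm. A picture is of the moment at which its call begins: read the wrist's pose just before it. get_calibration takes no time and is no camera call.
- ctrl.hand_in(): hands the job in; it is judged then, once.
Trained networks look in the newest picture that a camera, given by its name, has taken for a name from the list of things; names that differ only in an ending like _2 or _b are one class to them, and where a whole thing is asked for, a point or a joint stands for the part that bears it (a point fixed in the world has none). Each returns a list of dicts, best first, with "conf" (0 to 1); they miss things now and then, are a little off and sometimes report something else, mostly with a low value. They report only what shows in the picture. A call takes as long as a camera call.
- ctrl.spot_in(camera, label): "rect" ([left, top, right, bottom] as shares, 0 to 1, of the picture: columns of its width, rows of its height, round what is visible of it).
- ctrl.cut_out(camera, label): "pixels" (480x640 bool, what is visible of it) and "rect" ([left, top, right, bottom] as shares, 0 to 1, of the picture: columns of its width, rows of its height, round what is visible of it).
The state is a dict: "time_s": time; "qpos": joint angles; "joint_vel": joint speeds; "tau": joint torques, N m; "ee_pos": TCP position; "eef_rot": TCP orientation; "force": force on the tool from outside, world axes, zero at the start; "moment": the same for the moment, N m; "grip_width": finger opening in m; "grip_force": force on a finger pad.
Only numpy, scipy, OpenCV 4.12 (cv2) and the standard library are available. Lean on these libraries where they do the work, as an engineer would, in place of code of your own. Each camera call takes 0.05 s, during which the arm holds its last target. There are 200 camera calls.

TASK

Open the cardboard carton by swinging both its flaps back well past upright, so that they stay open. Then lift the orange paint jar out and stand it upright on the round teal coaster, its whole base on the coaster, setting it down gently without dropping or tipping it. Leave the purple jar standing in the carton, and do not disturb the marker, the brush mug or the tape roll.

Things in the scene. Friction and masses are not known exactly. Their poses are not given: they have to be found in the camera images.
- carton: open-topped cardboard shipping carton, fixed to the table, outer size 228 (its x) x 148 (its y) x 100 mm high, walls and floor 4 mm. Origin: centre of its underside, on the table. Two flaps are hinged along its two long top edges (its +y and -y sides); inside stand two jars, side by side along its x axis, about 55 mm either side of the middle.
- flap_left (a joint): angle of the flap on the carton's +y side, rad: 0 = lying shut and level on the rim, 1.57 = upright, up to 2.4 = folded back outwards. 228 mm long, 56 mm from hinge to free edge, 4 mm thick. Starts partly raised (about 0.25 to 0.7); its stiff crease keeps it where it is left.
- flap_right (a joint): the same for the flap on the carton's -y side: 0 = shut, 1.57 = upright, grows as it opens outwards, up to 2.4
- flap_left_edge (a point): middle of the free edge of the +y flap (moves with it). The two flaps do not meet: a gap of at least 30 mm lies between their free edges, along the carton's middle
- flap_right_edge (a point): middle of the free edge of the -y flap (moves with it)
- flap_left_hinge (a point): middle of the hinge line of the +y flap, 100 mm above the table, 72 mm from the carton's middle; the hinge runs along the carton's x axis
- flap_right_hinge (a point): middle of the hinge line of the -y flap, likewise
- orange_jar: orange paint jar with an orange lid, a plain cylinder 48 mm across and 80 mm high, about 140 g, upright in the carton (its top is 16 mm below the rim). Origin: centre of its underside; z up
- purple_jar: purple paint jar, otherwise just like the orange one; it stays in the carton
- coaster: round ceramic coaster, teal with a white rim, 104 mm across, 4 mm thick, fixed flat on the table. Origin: centre of its underside
- marker: white marker pen with a black cap, 130 mm long, 18 mm thick, lying on the table near the coaster; leave alone. Origin: middle of its underside; x along its length
- brush_mug: blue mug 72 mm across and 85 mm high with two brushes standing in it, 172 mm high in all; leave alone. Origin: centre of its underside
- tape_roll: roll of masking tape lying flat, 90 mm across, 24 mm high; leave alone. Origin: centre of its underside

How it is judged:
On the way, in this order (a step that is already met when the one before it is completed fails the run):
1. both flaps are swung back past upright (each over 1.75 rad) while the orange jar still stands in the carton (value of joint each of flap_left, flap_right above 1.75 rad and height (world z) of orange_jar below 0.03 m), for 0.2 s.
2. the orange jar is lifted out, its underside over the carton's rim, flaps still open (value of joint each of flap_left, flap_right above 1.75 rad and height (world z) of orange_jar above 0.102 m), for 0.05 s.
At the end, for the whole second after the job is handed in: Both flaps stand open past 1.75 rad; the orange jar stands upright (within 0.1 rad) and at rest on the coaster, its axis within 28 mm of the coaster's centre; the purple jar still stands upright on the carton's floor within 30 mm of where it was (value of joint each of flap_left, flap_right above 1.75 rad and horizontal distance between orange_jar and coaster below 0.028 m and z of orange_jar in the frame of coaster between 0.001 and 0.008 m and angle between each of orange_jar, purple_jar's own z axis and vertical below 0.1 rad and linear speed of orange_jar below 0.03 m/s and height (world z) of purple_jar below 0.012 m and distance of purple_jar from where it was at the start of the episode below 0.03 m); the robot touches nothing.
It fails at once if the orange jar is tipped by more than 0.6 rad (angle between orange_jar's own z axis and vertical above 0.6 rad).
It fails at once if the orange jar is dropped (over 0.4 m/s with no finger on it, a fall of about 8 mm) (contact force between the fingers and orange_jar below 0.05 N and linear speed of orange_jar above 0.4 m/s).
It fails at once if the purple jar is tipped by more than 0.5 rad or moved by more than 30 mm (angle between purple_jar's own z axis and vertical above 0.5 rad or distance of purple_jar from where it was at the start of the episode above 0.03 m).
It fails at once if the marker, brush mug or tape roll is moved by more than 30 mm, or the mug tipped by more than 0.5 rad (distance of any of marker, brush_mug, tape_roll from where it was at the start of the episode above 0.03 m or angle between brush_mug's own z axis and vertical above 0.5 rad).
It also fails if it takes over 64 s, if anything falls off the work surface, if the arm or the gripper's body presses on something with over 40 N, if the wrist force passes 120 N, or if a joint passes its speed limit or range.

## Working session

There is one attempt and no reset: what is moved stays moved. The work goes in short steps, Python scripts to look and compute and a tool call to move; the robot and the scene stay as the last step left them, time stands still between calls to the robot, and variables do not carry over. Pictures are saved under pics/ and viewed, at most 10 in all, crops included, and the job is handed in when it is done.

Besides the shell and the picture viewer there is one more tool, called after ">>>" by a JSON object that holds its "api" and its "payload", one argument or row to a line. step_arm: Moves the arm, as the interface text tells. Its arguments: {"type":"object","properties":{"deltas":{"type":"array"},"gripper":{"type":"number"},"squeeze":{"type":"number"}},"required":["deltas"]}

```bash
mkdir -p pics; cat > h.py <<'E'
import numpy as np, cv2
from station import ctrl
from scipy.spatial.transform import Rotation as R
def T_tool(o):
    T=np.eye(4);T[:3,:3]=R.from_euler('xyz',o['eef_rot']).as_matrix();T[:3,3]=o['ee_pos'];return T
def cam2world(name,o=None):
    c=ctrl.get_calibration(name)
    return T_tool(o)@np.array(c['hand_eye']) if name=='wrist' else np.linalg.inv(np.array(c['world_to_cam']))
def pts(name,mask,depth,o=None):
    c=ctrl.get_calibration(name);v,u=np.nonzero(mask&(depth>0));d=depth[v,u]
    K=np.array([[c['fx'],0,c['cx']],[0,c['fy'],c['cy']],[0,0,1.]])
    n=cv2.undistortPoints(np.stack([u,v],1).astype(np.float64)[:,None],K,np.array(c['distortion']))[:,0]
    P=np.c_[n*d[:,None],d,np.ones(len(d))]@cam2world(name,o).T
    return P[:,:3]
E
python3 - <<'E'
from h import *
o=ctrl.get_obs();print({k:np.round(v,3) for k,v in o.items()})
for cam in ['scene','side']:
    im,d=ctrl.camera(cam);cv2.imwrite(f'pics/{cam}0.png',im[:,:,::-1])
    np.savez(f'{cam}0.npz',im=im,d=d)
    print(cam,np.round(cam2world(cam)[:3],3).tolist())
    for l in ['carton','flap_left','flap_right','orange_jar','purple_jar','coaster','marker','brush_mug','tape_roll']:
        r=ctrl.cut_out(cam,l)
        for x in r[:2]:
            P=pts(cam,x['pixels'],d)
            if len(P)<5: print(l,'few');continue
            print(l,round(x['conf'],2),np.round(np.array(x['rect'])*[640,480,640,480]),'n',len(P),'med',np.round(np.median(P,0),3),'lo',np.round(np.percentile(P,3,0),3),'hi',np.round(np.percentile(P,97,0),3))
E
```

```text
{'time_s': np.float64(0.0), 'qpos': array([-1.178,  0.3  ,  1.522,  0.   ,  1.321, -0.067]), 'joint_vel': array([-0.001, -0.001, -0.001, -0.   , -0.   , -0.001]), 'tau': array([ 3.0000e-03, -5.3180e+01, -3.5273e+01,  7.1000e-02,  2.4000e-02,
       -0.0000e+00]), 'ee_pos': array([ 0.244, -0.493,  0.205]), 'eef_rot': array([-3.14, -0.  ,  0.46]), 'force': array([-0.39 ,  0.943, -0.166]), 'moment': array([0.031, 0.001, 0.031]), 'grip_force': np.float64(0.0), 'grip_width': np.float64(0.094)}
scene [[0.703, 0.454, -0.547, 1.339], [0.711, -0.467, 0.526, -0.73], [-0.016, -0.759, -0.651, 0.99]]
carton 0.76 [194. 238. 291. 336.] n 5845 med [ 0.545 -0.262  0.088] lo [ 0.404 -0.306  0.002] hi [ 0.63  -0.155  0.129]
flap_left 0.72 [219. 240. 288. 284.] n 948 med [ 0.528 -0.182  0.116] lo [ 0.41  -0.208  0.102] hi [ 0.627 -0.154  0.128]
flap_right 0.73 [187. 247. 256. 313.] n 1679 med [ 0.521 -0.278  0.118] lo [ 0.403 -0.302  0.101] hi [ 0.62  -0.253  0.133]
orange_jar 0.43 [224. 261. 239. 274.] n 100 med [ 0.467 -0.215  0.082] lo [ 0.443 -0.225  0.067] hi [ 0.483 -0.206  0.086]
purple_jar 0.58 
[... 1038 characters left out ...]
eft 0.55 [321. 166. 401. 214.] n 1634 med [ 0.51  -0.175  0.115] lo [ 0.408 -0.2    0.103] hi [ 0.619 -0.15   0.128]
flap_right 0.93 [341. 150. 418. 187.] n 401 med [ 0.502 -0.267  0.124] lo [ 0.4   -0.409  0.003] hi [ 0.611 -0.244  0.136]
coaster 0.82 [274. 287. 319. 327.] n 1256 med [0.512 0.163 0.003] lo [ 0.466  0.116 -0.001] hi [0.558 0.207 0.008]
marker 0.74 [214. 274. 262. 304.] n 425 med [0.665 0.194 0.014] lo [ 0.636  0.136 -0.001] hi [0.695 0.245 0.02 ]
brush_mug 0.9 [372.  93. 395. 155.] n 755 med [ 0.578 -0.479  0.061] lo [ 0.551 -0.534  0.003] hi [ 0.615 -0.463  0.158]
tape_roll 0.7 [197. 400. 246. 447.] n 957 med [0.509 0.503 0.022] lo [0.466 0.462 0.002] hi [0.549 0.543 0.027]
```

```bash
cat > f.py <<'E'
from h import *
for l in ['flap_left','flap_right','carton']:
  for cam in ['scene','side']:
    z=np.load(f'{cam}0.npz');im,d=z['im'],z['d']
    ctrl.camera(cam);r=ctrl.cut_out(cam,l)
    P=pts(cam,r[0]['pixels'],d);P=P[P[:,2]>.1]
    if l=='carton': 
        (c,s,a)=cv2.minAreaRect(P[:,:2].astype(np.float32));print(l,cam,c,s,a);continue
    for _ in range(4):
        m=np.median(P,0) if _==0 else P.mean(0);u,s,vt=np.linalg.svd(P-m,full_matrices=False)
        n=vt[2]*np.sign(vt[2][2]);k=abs((P-m)@n)<(.01,.006,.004,.004)[_];P=P[k]
    print(l,cam,len(P),'c',m.round(3),'n',n.round(3),'tilt',np.arccos(n[2]).round(3),'long',(vt[0]*np.sign(vt[0][0])).round(3),'yaw',np.arctan(vt[0][1]/vt[0][0]).round(3))
    t=(P-m)@vt[0];s=(P-m)@vt[1];print('  ext',np.percentile(t,[1,99]).round(3),np.percentile(s,[1,99]).round(3))
E
python3 f.py
python3 - <<'E'
import cv2,numpy as np
a=cv2.imread('pics/scene0.png')[140:400,120:440];b=cv2.imread('pics/side0.png')[80:340,180:500]
cv2.imwrite('pics/ab.png',cv2.resize(np.hstack([a,b]),None,fx=1.25,fy=1.25))
E
```

```text
flap_left scene 895 c [ 0.524 -0.181  0.116] n [0.025 0.437 0.899] tilt 0.454 long [ 0.998 -0.069  0.006] yaw -0.069
  ext [-0.12   0.105] [-0.027  0.03 ]
flap_left side 1412 c [ 0.51  -0.175  0.115] n [0.026 0.443 0.896] tilt 0.46 long [ 0.998 -0.057 -0.001] yaw -0.057
  ext [-0.115  0.108] [-0.027  0.028]
flap_right scene 1583 c [ 0.517 -0.278  0.118] n [-0.031 -0.558  0.829] tilt 0.593 long [ 0.998 -0.055  0.001] yaw -0.055
  ext [-0.119  0.107] [-0.028  0.028]
  return _methods._mean(a, axis=axis, dtype=dtype,
  ret = um.true_divide(
Traceback (most recent call last):
  File "f.py", line 11, in <module>
    n=vt[2]*np.sign(vt[2][2]);k=abs((P-m)@n)<(.01,.006,.004,.004)[_];P=P[k]
      ~~^^^
IndexError: index 2 is out of bounds for axis 0 with size 0
```

View pics/ab.png

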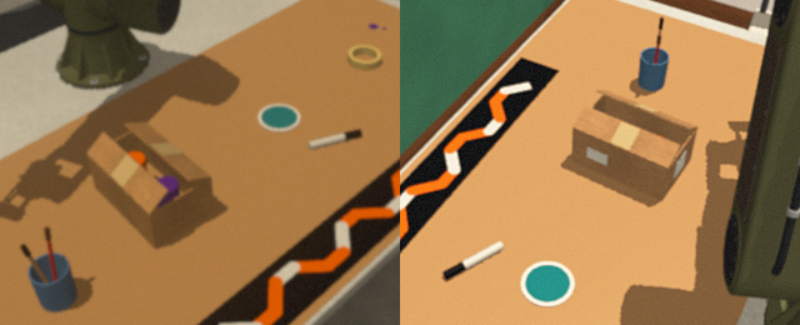

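>>> {"api": "step_arm", "payload": {
  "deltas": [
    {"dp":[0,0,0],"twist":-1},
    {"dp":[0,0,0],"twist":-1},
    {"dp":[0,0,0],"twist":-1},
    {"dp":[0,0,0],"twist":-1},
    {"dp":[0,0,0],"twist":-1},
    {"dp":[0,0,0],"twist":-1},
    {"dp":[0,0,0],"twist":-1},
    {"dp":[0,0,0],"twist":-1},
    {"dp":[0,0,0],"twist":-1},
    {"dp":[0,0,0],"twist":-1},
    {"dp":[0,0,0],"twist":-1},
    {"dp":[0,0,0],"twist":-1}
  ],
  "gripper": -1
}}

```text
time_s: 2.6
ee_pos: [0.2441, -0.4929, 0.2055]
eef_rot: [3.142, -0.0, 1.3]
force: [-0.1, -0.0, 0.1]
grip_width: 0.0022
grip_force: 0.0
```

>>> {"api": "step_arm", "payload": {
  "deltas": [
    {"dp":[0,0,0],"twist":-1},
    {"dp":[0,0,0],"twist":-1},
    {"dp":[0,0,0],"twist":-1},
    {"dp":[0,0,0],"twist":0}
  ]
}}

```text
time_s: 3.0
ee_pos: [0.2441, -0.4929, 0.2055]
eef_rot: [3.142, -0.0, 1.508]
force: [0.3, 0.2, 0.3]
grip_width: 0.0004
grip_force: 0.0
```

>>> {"api": "step_arm", "payload": {
  "deltas": [
    {"dp":[0.7,0.635,-0.2],"twist":0},
    {"dp":[0.7,0.635,-0.2],"twist":0},
    {"dp":[0.7,0.635,0],"twist":0},
    {"dp":[0.7,0.635,0],"twist":0},
    {"dp":[0.7,0.635,0],"twist":0},
    {"dp":[0.7,0.635,0],"twist":0},
    {"dp":[0.7,0.635,0],"twist":0},
    {"dp":[0.7,0.635,0],"twist":0},
    {"dp":[0.7,0.635,0],"twist":0},
    {"dp":[0.7,0.635,0],"twist":0},
    {"dp":[0,0,0],"twist":0}
  ]
}}

```text
time_s: 4.1
ee_pos: [0.5175, -0.2268, 0.2211]
eef_rot: [3.142, -0.001, 1.508]
force: [-0.4, -0.9, 0.1]
grip_width: 0.0006
grip_force: 0.0
```

```bash
cat > w.py <<'E'
import sys
from h import *
o=ctrl.get_obs();im,d=ctrl.camera('wrist');cv2.imwrite(f'pics/{sys.argv[1]}.png',im[:,:,::-1])
print(np.round(o['ee_pos'],4),np.round(o['eef_rot'],3),np.round(np.array(ctrl.get_calibration('wrist')['hand_eye']),3).tolist())
for l in sys.argv[2:]:
    for x in ctrl.cut_out('wrist',l)[:1]:
        P=pts('wrist',x['pixels'],d,o)
        if len(P)<20: print(l,'few');continue
        t=P[P[:,2]>np.percentile(P[:,2],95)-.01]
        (c,s,a)=cv2.minAreaRect(t[:,:2].astype(np.float32))
        print(l,round(x['conf'],2),np.round(np.array(x['rect'])*[640,480,640,480]),len(P),'med',np.round(np.median(P,0),3),'lo',np.round(np.percentile(P,2,0),3),'hi',np.round(np.percentile(P,98,0),3),'\n  top circle',np.round(cv2.minEnclosingCircle(t[:,:2].astype(np.float32)),3) if 0 else (np.round(c,3),np.round(s,3),round(a,1)))
E
python3 w.py w1 carton flap_left flap_right orange_jar purple_jar
```

```text
[ 0.5175 -0.2268  0.2211] [ 3.142e+00 -1.000e-03  1.508e+00] [[-0.0, -0.966, -0.257, 0.075], [1.0, -0.001, 0.0, -0.0], [-0.001, -0.257, 0.966, -0.179], [0.0, 0.0, 0.0, 1.0]]
carton 0.67 [164. 149. 460. 321.] 41181 med [ 0.512 -0.221  0.112] lo [ 0.399 -0.296  0.003] hi [ 0.622 -0.152  0.133] 
  top circle (array([ 0.511, -0.229]), array([0.092, 0.228]), 86.4)
flap_left 0.59 [166. 149. 462. 217.] 19459 med [ 0.515 -0.178  0.116] lo [ 0.405 -0.204  0.104] hi [ 0.623 -0.151  0.128] 
  top circle (array([ 0.514, -0.189]), array([0.029, 0.228]), 87.0)
flap_right 0.79 [172. 279. 458. 318.] 8547 med [ 0.487 -0.27   0.123] lo [ 0.399 -0.301  0.104] hi [ 0.619 -0.248  0.135] 
  top circle (array([ 0.509, -0.26 ]), array([0.02 , 0.228]), 86.8)
orange_jar 0.9 [231. 216. 291. 261.] 2023 med [ 0.46  -0.225  0.084] lo [ 0.437 -0.245  0.04 ] hi [ 0.482 -0.209  0.085] 
  top circle (array([ 0.459, -0.228]), array([0.039, 0.048]), 86.1)
purple_jar 0.8 [344. 219. 398. 250.] 1500 med [ 0.564 -0.227  0.084] lo [ 0.543 -0.243  0.082] hi [ 0.586 -0.214  0.085] 
  top circle (array([ 0.562, -0.227]), array([0.036, 0.049]), 71.9)
```

View pics/w1.png

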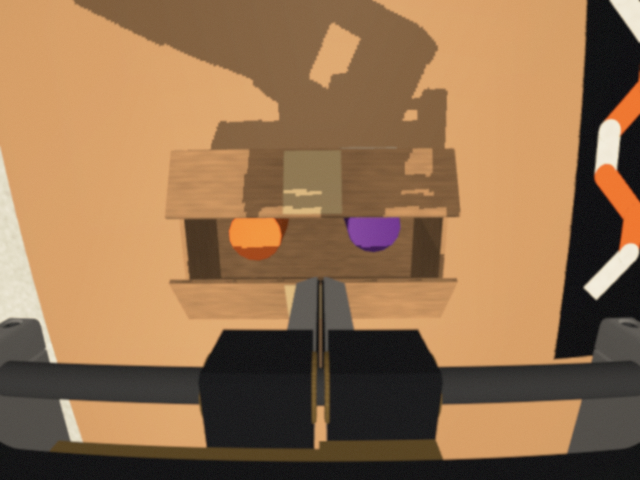

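>>> {"api": "step_arm", "payload": {
  "deltas": [
    {"dp":[-0.03,-0.13,0.6],"twist":0},
    {"dp":[0,0,0.6],"twist":0},
    {"dp":[0,0,0.6],"twist":0},
    {"dp":[0,0,0.6],"twist":0},
    {"dp":[0,0,0.5],"twist":0},
    {"dp":[0,0,0.37],"twist":0},
    {"dp":[0,0,0],"twist":0},
    {"dp":[0,0,0],"twist":0}
  ]
}}

```text
time_s: 5.2
ee_pos: [0.51, -0.2311, 0.0912]
eef_rot: [3.141, 0.0, 1.506]
force: [-0.2, 0.1, -0.6]
grip_width: 0.0006
grip_force: 0.0
```

>>> {"api": "step_arm", "payload": {
  "deltas": [
    {"dp":[0.3,0,0],"twist":0},
    {"dp":[0.14,0,-0.22],"twist":0},
    {"dp":[0.14,0,-0.22],"twist":0},
    {"dp":[0.16,0,-0.16],"twist":0},
    {"dp":[0.17,0,-0.14],"twist":0},
    {"dp":[0.2,0,-0.1],"twist":0},
    {"dp":[0.2,0,-0.08],"twist":0},
    {"dp":[0.2,0,-0.05],"twist":0},
    {"dp":[0.2,0,0],"twist":0},
    {"dp":[0.2,0,0],"twist":0},
    {"dp":[0.2,0,0],"twist":0},
    {"dp":[0,0,0],"twist":0}
  ]
}}

```text
time_s: 6.4
ee_pos: [0.5155, -0.1452, 0.1293]
eef_rot: [-3.141, -0.0, 1.508]
force: [-0.6, -0.6, -0.1]
grip_width: 0.0004
grip_force: 0.0
```

>>> {"api": "step_arm", "payload": {
  "deltas": [
    {"dp":[0.15,0,0],"twist":0},
    {"dp":[0.1,0,0],"twist":0},
    {"dp":[0,0,0],"twist":0},
    {"dp":[-0.6,0,0],"twist":0},
    {"dp":[-0.6,0,0],"twist":0},
    {"dp":[-0.6,0,0],"twist":0},
    {"dp":[-0.35,0,0.5],"twist":0},
    {"dp":[0,0,0.45],"twist":0},
    {"dp":[0,0,0],"twist":0},
    {"dp":[0,0,0],"twist":0}
  ]
}}

```text
time_s: 7.4
ee_pos: [0.5108, -0.222, 0.0918]
eef_rot: [-3.141, -0.0, 1.507]
force: [0.9, 0.9, -0.1]
grip_width: 0.0003
grip_force: 0.0
```

```bash
python3 w.py w2 flap_left flap_right orange_jar purple_jar
```

```text
[ 0.5108 -0.222   0.0918] [-3.141 -0.     1.507] [[-0.0, -0.966, -0.257, 0.075], [1.0, -0.001, 0.0, -0.0], [-0.001, -0.257, 0.966, -0.179], [0.0, 0.0, 0.0, 1.0]]
flap_left 0.85 [  0.  43. 638. 167.] 66362 med [ 0.517 -0.129  0.126] lo [ 0.408 -0.154  0.101] hi [ 0.625 -0.111  0.141] 
  top circle (array([ 0.517, -0.119]), array([0.015, 0.23 ]), 86.8)
flap_right 0.69 [ 89. 400. 552. 426.] 4589 med [ 0.506 -0.279  0.117] lo [ 0.396 -0.303  0.104] hi [ 0.62  -0.258  0.128] 
  top circle (array([ 0.51 , -0.239]), array([0.083, 0.229]), 86.5)
orange_jar 0.66 [184. 225. 284. 332.] 7443 med [ 0.463 -0.216  0.083] lo [ 0.438 -0.242  0.011] hi [ 0.482 -0.2    0.085] 
  top circle (array([ 0.467, -0.22 ]), array([0.065, 0.047]), 20.0)
purple_jar 0.82 [363. 215. 459. 319.] 7362 med [ 0.561 -0.215  0.083] lo [ 0.542 -0.242  0.015] hi [ 0.585 -0.199  0.085] 
  top circle (array([ 0.565, -0.222]), array([0.047, 0.047]), 41.7)
```

>>> {"api": "step_arm", "payload": {
  "deltas": [
    {"dp":[-0.5,0,0],"twist":0},
    {"dp":[-0.17,0,-0.22],"twist":0},
    {"dp":[-0.17,0,-0.22],"twist":0},
    {"dp":[-0.17,0,-0.16],"twist":0},
    {"dp":[-0.2,0,-0.14],"twist":0},
    {"dp":[-0.2,0,-0.12],"twist":0},
    {"dp":[-0.2,0,-0.1],"twist":0},
    {"dp":[-0.2,0,0],"twist":0},
    {"dp":[-0.2,0,0],"twist":0},
    {"dp":[-0.2,0,0],"twist":0},
    {"dp":[-0.1,0,0],"twist":0},
    {"dp":[0,0,0],"twist":0}
  ]
}}

```text
time_s: 8.85
ee_pos: [0.5047, -0.3149, 0.1297]
eef_rot: [-3.141, 0.0, 1.506]
force: [1.0, -0.2, 0.5]
grip_width: 0.0008
grip_force: 0.0
```

>>> {"api": "step_arm", "payload": {
  "deltas": [
    {"dp":[-0.2,0,0],"twist":0},
    {"dp":[0,0,0],"twist":0},
    {"dp":[0.5,0,-0.3],"twist":0},
    {"dp":[0.6,0,-0.5],"twist":0},
    {"dp":[0.6,0,-0.5],"twist":0},
    {"dp":[0,0,-0.5],"twist":0},
    {"dp":[0,-0.5,0],"twist":0},
    {"dp":[0,-0.5,0],"twist":0},
    {"dp":[0,0,0],"twist":0}
  ]
}}

```text
time_s: 9.75
ee_pos: [0.4675, -0.2521, 0.2023]
eef_rot: [3.141, 0.0, 1.507]
force: [-0.0, 0.0, 0.2]
grip_width: 0.0005
grip_force: 0.0
```

>>> {"api": "step_arm", "payload": {
  "deltas": [
    {"dp":[0,0,0],"twist":0},
    {"dp":[0,0,0],"twist":0},
    {"dp":[0,0,0],"twist":0}
  ],
  "gripper": 0.32
}}

```text
time_s: 10.05
ee_pos: [0.4691, -0.252, 0.2016]
eef_rot: [-3.141, -0.0, 1.507]
force: [-0.4, -0.4, 0.6]
grip_width: 0.0208
grip_force: 0.0
```

```bash
python3 w.py w3 flap_left flap_right orange_jar purple_jar; cat > s.py <<'E'
from h import *
for cam in ['scene','side']:
    im,d=ctrl.camera(cam)
    for l in ['flap_left','flap_right','orange_jar','coaster']:
        for x in ctrl.cut_out(cam,l)[:1]:
            P=pts(cam,x['pixels'],d)
            if len(P)>20: print(cam,l,round(x['conf'],2),len(P),'med',np.round(np.median(P,0),3),'lo',np.round(np.percentile(P,2,0),3),'hi',np.round(np.percentile(P,98,0),3))
E
python3 s.py
```

```text
[ 0.4691 -0.252   0.2016] [-3.141 -0.     1.507] [[-0.0, -0.966, -0.257, 0.075], [1.0, -0.001, 0.0, -0.0], [-0.001, -0.257, 0.966, -0.179], [0.0, 0.0, 0.0, 1.0]]
flap_left 0.68 [231. 290. 522. 364.] 10107 med [ 0.53  -0.314  0.114] lo [ 0.398 -0.34   0.1  ] hi [ 0.617 -0.295  0.137] 
  top circle (array([ 0.535, -0.284]), array([0.121, 0.175]), 85.7)
flap_right 0.66 [231. 289. 519. 362.] 10506 med [ 0.53  -0.314  0.114] lo [ 0.398 -0.341  0.1  ] hi [ 0.618 -0.294  0.137] 
  top circle (array([ 0.533, -0.282]), array([0.121, 0.178]), 86.6)
orange_jar 0.74 [277. 171. 333. 235.] 2751 med [ 0.46  -0.221  0.084] lo [ 0.438 -0.244  0.036] hi [ 0.48  -0.2    0.085] 
  top circle (array([ 0.459, -0.223]), array([0.047, 0.047]), 85.6)
purple_jar 0.65 [388. 166. 463. 225.] 3394 med [ 0.559 -0.219  0.083] lo [ 0.542 -0.243  0.013] hi [ 0.586 -0.199  0.085] 
  top circle (array([ 0.565, -0.222]), array([0.047, 0.047]), 36.6)
scene flap_left 0.96 1385 med [ 0.529 -0.135  0.119] lo [ 0.412 -0.156  0.099] hi [ 0.628 -0.115  0.139]
scene flap_right 0.93 858 med [ 0.52  -0.324  0.121] lo [ 0.395 -0.346  0.024] hi [ 0.62  -0.297  0.138]
scene orange_jar 0.8 518 med [ 0.475 -0.233  0.065] lo [ 0.442 -0.25   0.01 ] hi [ 0.485 -0.208  0.086]
scene coaster 0.89 609 med [0.517 0.155 0.002] lo [ 0.468  0.111 -0.003] hi [0.563 0.204 0.006]
side flap_right 0.87 1529 med [ 0.502 -0.316  0.118] lo [ 0.398 -0.34   0.099] hi [ 0.614 -0.293  0.137]
side orange_jar 0.85 371 med [ 0.454 -0.21   0.079] lo [ 0.434 -0.255  0.028] hi [ 0.49  -0.125  0.124]
side coaster 0.6 1243 med [0.512 0.163 0.003] lo [ 0.466  0.115 -0.001] hi [0.559 0.209 0.008]
```

View pics/w3.png

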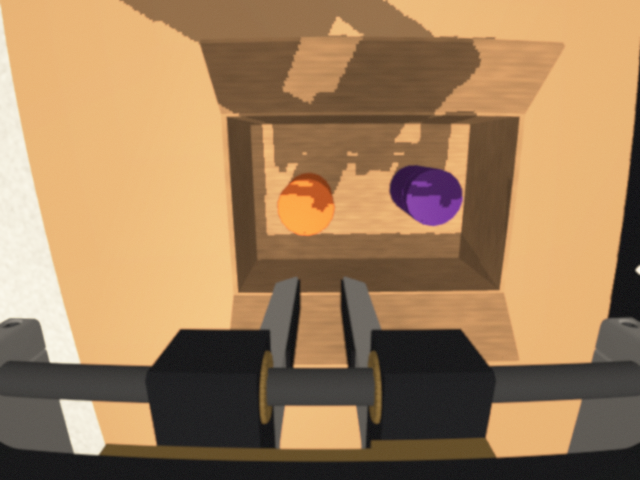

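>>> {"api": "step_arm", "payload": {
  "deltas": [
    {"dp":[0.35,-0.13,0],"twist":0},
    {"dp":[0.36,-0.14,0],"twist":0},
    {"dp":[0,0,0],"twist":0},
    {"dp":[0,0,0],"twist":0},
    {"dp":[0,0,0.6],"twist":0},
    {"dp":[0,0,0.6],"twist":0},
    {"dp":[0,0,0.5],"twist":0},
    {"dp":[0,0,0.5],"twist":0},
    {"dp":[0,0,0],"twist":0},
    {"dp":[0,0,0],"twist":0}
  ]
}}

```text
time_s: 11.8
ee_pos: [0.4599, -0.2231, 0.1144]
eef_rot: [-3.142, 0.0, 1.507]
force: [1.0, 0.3, 0.3]
grip_width: 0.0618
grip_force: 0.0
```

```bash
python3 w.py w4 orange_jar
```

```text
[ 0.4599 -0.2231  0.1144] [-3.142  0.     1.507] [[-0.0, -0.966, -0.257, 0.075], [1.0, -0.001, 0.0, -0.0], [-0.001, -0.257, 0.966, -0.179], [0.0, 0.0, 0.0, 1.0]]
orange_jar 0.83 [279. 214. 357. 310.] 5617 med [ 0.459 -0.217  0.083] lo [ 0.438 -0.244  0.017] hi [ 0.48  -0.2    0.085] 
  top circle (array([ 0.458, -0.223]), array([0.047, 0.047]), 11.1)
```

View pics/w4.png

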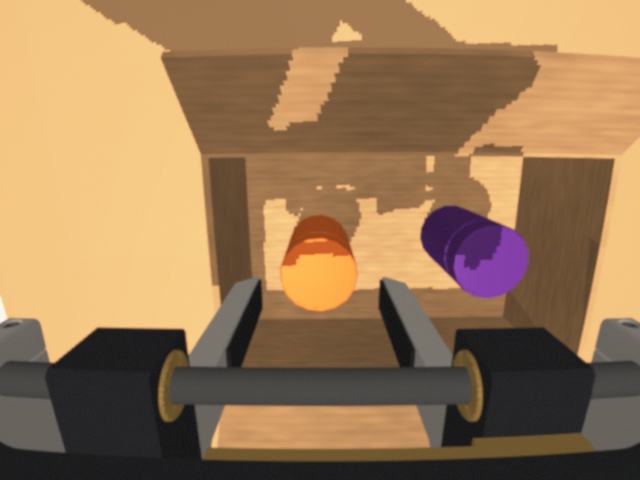

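>>> {"api": "step_arm", "payload": {
  "deltas": [
    {"dp":[0,-0.03,0.45],"twist":0},
    {"dp":[0,0,0.45],"twist":0},
    {"dp":[0,0,0.4],"twist":0},
    {"dp":[0,0,0.4],"twist":0},
    {"dp":[0,0,0],"twist":0},
    {"dp":[0,0,0],"twist":0}
  ]
}}

```text
time_s: 12.5
ee_pos: [0.459, -0.2231, 0.0469]
eef_rot: [3.141, 0.0, 1.507]
force: [0.1, -0.4, 0.5]
grip_width: 0.0621
grip_force: 0.0
```

>>> {"api": "step_arm", "payload": {
  "deltas": [
    {"dp":[0,0,0],"twist":0},
    {"dp":[0,0,0],"twist":0},
    {"dp":[0,0,0],"twist":0},
    {"dp":[0,0,0],"twist":0},
    {"dp":[0,0,0],"twist":0},
    {"dp":[0,0,0],"twist":0}
  ],
  "gripper": -1,
  "squeeze": 15
}}

```text
time_s: 13.1
ee_pos: [0.4589, -0.223, 0.0467]
eef_rot: [3.14, 0.001, 1.507]
force: [-1.9, 0.4, 6.6]
grip_width: 0.0474
grip_force: 15.0
```

>>> {"api": "step_arm", "payload": {
  "deltas": [
    {"dp":[0,0,-0.2],"twist":0},
    {"dp":[0,0,-0.4],"twist":0},
    {"dp":[0,0,-0.5],"twist":0},
    {"dp":[0,0,-0.5],"twist":0},
    {"dp":[0,0,-0.5],"twist":0},
    {"dp":[0,0,-0.5],"twist":0},
    {"dp":[0,0,-0.5],"twist":0},
    {"dp":[0,0,-0.5],"twist":0},
    {"dp":[0,0,-0.5],"twist":0},
    {"dp":[0,0,-0.2],"twist":0},
    {"dp":[0,0,0],"twist":0},
    {"dp":[0,0,0],"twist":0}
  ]
}}

```text
time_s: 14.3
ee_pos: [0.4582, -0.2226, 0.217]
eef_rot: [-3.141, -0.0, 1.507]
force: [0.5, -0.1, -0.7]
grip_width: 0.0478
grip_force: 15.0
```

>>> {"api": "step_arm", "payload": {
  "deltas": [
    {"dp":[0.3,0.08,0],"twist":0},
    {"dp":[0.6,0.08,0],"twist":0},
    {"dp":[0.6,0.08,0],"twist":0},
    {"dp":[0.6,0.08,0],"twist":0},
    {"dp":[0.6,0.08,0],"twist":0},
    {"dp":[0.6,0.08,0],"twist":0},
    {"dp":[0.6,0.08,0],"twist":0},
    {"dp":[0.6,0.08,0],"twist":0},
    {"dp":[0.6,0.08,0],"twist":0},
    {"dp":[0.6,0.08,0],"twist":0},
    {"dp":[0.5,0.08,0],"twist":0},
    {"dp":[0.3,0.07,0],"twist":0}
  ]
}}

```text
time_s: 15.5
ee_pos: [0.5128, 0.0362, 0.2171]
eef_rot: [-3.14, -0.0, 1.508]
force: [-0.2, -0.4, -0.5]
grip_width: 0.0478
grip_force: 15.0
```

>>> {"api": "step_arm", "payload": {
  "deltas": [
    {"dp":[0,0,0],"twist":0},
    {"dp":[0,0,0],"twist":0},
    {"dp":[0,0,0],"twist":0}
  ]
}}

```text
time_s: 15.8
ee_pos: [0.5129, 0.0336, 0.2177]
eef_rot: [-3.141, 0.0, 1.506]
force: [-0.2, 0.1, -1.6]
grip_width: 0.0476
grip_force: 15.0
```

```bash
python3 w.py w5 orange_jar coaster marker
```

```text
[0.5129 0.0336 0.2177] [-3.141  0.     1.506] [[-0.0, -0.966, -0.257, 0.075], [1.0, -0.001, 0.0, -0.0], [-0.001, -0.257, 0.966, -0.179], [0.0, 0.0, 0.0, 1.0]]
orange_jar 0.56 [266. 232. 376. 365.] 11260 med [0.513 0.042 0.254] lo [0.492 0.015 0.184] hi [0.534 0.057 0.256] 
  top circle (array([0.513, 0.035]), array([0.044, 0.047]), 85.4)
coaster 0.97 [260.  47. 362. 152.] 8382 med [0.514 0.161 0.004] lo [0.467 0.114 0.002] hi [0.56  0.206 0.005] 
  top circle (array([0.513, 0.16 ]), array([0.103, 0.104]), 37.1)
marker 0.77 [428.   3. 501. 125.] 2380 med [0.664 0.186 0.016] lo [0.635 0.129 0.009] hi [0.693 0.238 0.019] 
  top circle (array([0.665, 0.185]), array([0.127, 0.019]), 64.7)
```

View pics/w5.png

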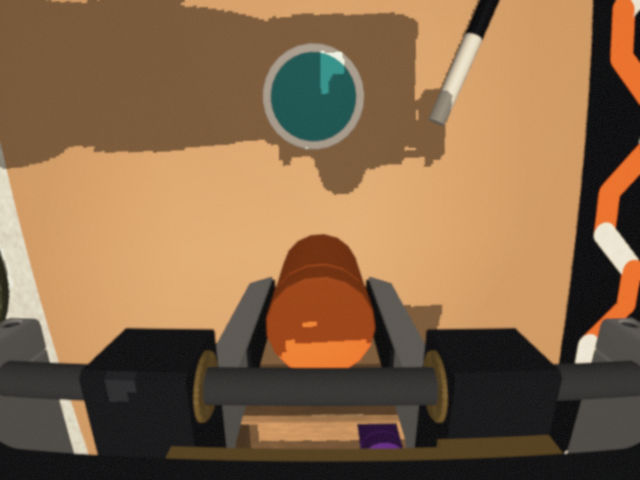

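>>> {"api": "step_arm", "payload": {
  "deltas": [
    {"dp":[0.3,-0.02,0],"twist":0},
    {"dp":[0.55,-0.03,0],"twist":0},
    {"dp":[0.6,-0.04,0],"twist":0},
    {"dp":[0.6,-0.04,0],"twist":0},
    {"dp":[0.6,-0.03,0],"twist":0},
    {"dp":[0.5,-0.03,0.3],"twist":0},
    {"dp":[0,0,0.6],"twist":0},
    {"dp":[0,0,0.7],"twist":0},
    {"dp":[0,0,0.7],"twist":0},
    {"dp":[0,0,0.7],"twist":0},
    {"dp":[0,0,0.6],"twist":0},
    {"dp":[0,0,0.2],"twist":0}
  ]
}}

```text
time_s: 17.2
ee_pos: [0.5122, 0.1608, 0.0636]
eef_rot: [-3.138, 0.001, 1.507]
force: [0.3, 0.3, -0.8]
grip_width: 0.0473
grip_force: 15.0
```

>>> {"api": "step_arm", "payload": {
  "deltas": [
    {"dp":[0,0,0],"twist":0},
    {"dp":[0,0,0],"twist":0},
    {"dp":[0,0,0],"twist":0}
  ]
}}

```text
time_s: 17.5
ee_pos: [0.5141, 0.1607, 0.0672]
eef_rot: [3.14, -0.001, 1.507]
force: [-0.5, 0.1, -1.7]
grip_width: 0.0476
grip_force: 15.0
```

>>> {"api": "step_arm", "payload": {
  "deltas": [
    {"dp":[0,0,0.15],"twist":0},
    {"dp":[0,0,0.15],"twist":0},
    {"dp":[0,0,0.08],"twist":0},
    {"dp":[0,0,0],"twist":0},
    {"dp":[0,0,0],"twist":0},
    {"dp":[0,0,0],"twist":0}
  ]
}}

```text
time_s: 18.1
ee_pos: [0.5136, 0.1605, 0.0508]
eef_rot: [3.141, -0.0, 1.507]
force: [-0.1, -0.8, -0.6]
grip_width: 0.0476
grip_force: 15.0
```

>>> {"api": "step_arm", "payload": {
  "deltas": [
    {"dp":[0,0,0.05],"twist":0},
    {"dp":[0,0,0],"twist":0},
    {"dp":[0,0,0],"twist":0}
  ]
}}

```text
time_s: 18.4
ee_pos: [0.5134, 0.1605, 0.0486]
eef_rot: [-3.141, 0.0, 1.507]
force: [-0.1, -0.0, -1.1]
grip_width: 0.0475
grip_force: 15.0
```

>>> {"api": "step_arm", "payload": {
  "deltas": [
    {"dp":[0,0,0.03],"twist":0},
    {"dp":[0,0,0],"twist":0},
    {"dp":[0,0,0],"twist":0}
  ]
}}

```text
time_s: 18.7
ee_pos: [0.5135, 0.1605, 0.0474]
eef_rot: [-3.142, -0.0, 1.507]
force: [-0.3, 0.3, -1.6]
grip_width: 0.0476
grip_force: 15.0
```

>>> {"api": "step_arm", "payload": {
  "deltas": [
    {"dp":[0,0,0.025],"twist":0},
    {"dp":[0,0,0],"twist":0},
    {"dp":[0,0,0],"twist":0}
  ]
}}

```text
time_s: 19.0
ee_pos: [0.5136, 0.1606, 0.0467]
eef_rot: [3.141, -0.0, 1.507]
force: [-2.9, -0.7, 4.7]
grip_width: 0.0478
grip_force: 15.0
```

>>> {"api": "step_arm", "payload": {
  "deltas": [
    {"dp":[0,0,0.02],"twist":0},
    {"dp":[0,0,0],"twist":0},
    {"dp":[0,0,0],"twist":0}
  ]
}}

```text
time_s: 19.3
ee_pos: [0.5137, 0.1606, 0.0467]
eef_rot: [3.141, -0.0, 1.507]
force: [-6.0, -0.2, 13.1]
grip_width: 0.0476
grip_force: 15.0
```

>>> {"api": "step_arm", "payload": {
  "deltas": [
    {"dp":[0,0,-0.025],"twist":0},
    {"dp":[0,0,0],"twist":0}
  ]
}}

```text
time_s: 19.5
ee_pos: [0.5135, 0.1605, 0.0467]
eef_rot: [3.141, -0.0, 1.507]
force: [-0.9, -0.1, 4.2]
grip_width: 0.0474
grip_force: 15.0
```

>>> {"api": "step_arm", "payload": {
  "deltas": [
    {"dp":[0,0,0],"twist":0},
    {"dp":[0,0,0],"twist":0},
    {"dp":[0,0,0],"twist":0},
    {"dp":[0,0,0],"twist":0},
    {"dp":[0,0,0],"twist":0}
  ],
  "gripper": 0.5
}}

```text
time_s: 20.0
ee_pos: [0.5135, 0.1605, 0.0466]
eef_rot: [-3.142, 0.0, 1.507]
force: [-0.2, 0.5, -0.5]
grip_width: 0.0705
grip_force: 0.0
```

>>> {"api": "step_arm", "payload": {
  "deltas": [
    {"dp":[0,0,-0.2],"twist":0},
    {"dp":[0,0,-0.4],"twist":0},
    {"dp":[0,0,-0.5],"twist":0},
    {"dp":[0,0,-0.5],"twist":0},
    {"dp":[0,0,-0.5],"twist":0},
    {"dp":[0,0,-0.5],"twist":0},
    {"dp":[-0.4,0,-0.3],"twist":0},
    {"dp":[-0.6,0,0],"twist":0},
    {"dp":[-0.6,0,0],"twist":0},
    {"dp":[-0.4,0,0],"twist":0},
    {"dp":[0,0,0],"twist":0},
    {"dp":[0,0,0],"twist":0}
  ]
}}

```text
time_s: 21.2
ee_pos: [0.5083, 0.0803, 0.1628]
eef_rot: [3.142, -0.0, 1.506]
force: [-0.0, 0.2, -0.1]
grip_width: 0.0706
grip_force: 0.0
```

```bash
python3 w.py w6 orange_jar coaster; python3 - <<'E'
from h import *
im,d=ctrl.camera('scene');a=cv2.resize(im[140:400,120:440,::-1],(800,600))
cv2.imwrite('pics/s6.png',a)
for l in ['flap_left','flap_right','purple_jar','marker','brush_mug','tape_roll']:
    for x in ctrl.cut_out('scene',l)[:1]:
        P=pts('scene',x['pixels'],d);print(l,np.round(np.median(P,0),3),np.round(np.percentile(P,2,0),3),np.round(np.percentile(P,98,0),3))
E
```

```text
[0.5083 0.0803 0.1628] [ 3.142 -0.     1.506] [[-0.0, -0.966, -0.257, 0.075], [1.0, -0.001, 0.0, -0.0], [-0.001, -0.257, 0.966, -0.179], [0.0, 0.0, 0.0, 1.0]]
orange_jar 0.79 [283. 102. 353. 175.] 3681 med [0.513 0.16  0.084] lo [0.492 0.139 0.082] hi [0.534 0.181 0.085] 
  top circle (array([0.513, 0.16 ]), array([0.046, 0.046]), 64.6)
coaster 0.67 [261.  84. 380. 204.] 6845 med [0.514 0.162 0.004] lo [0.466 0.113 0.002] hi [0.561 0.208 0.005] 
  top circle (array([0.513, 0.161]), array([0.102, 0.104]), 41.7)
flap_left [ 0.526 -0.135  0.118] [ 0.389 -0.157  0.   ] [ 0.63  -0.015  0.139]
flap_right [ 0.524 -0.324  0.121] [ 0.403 -0.347  0.099] [ 0.62  -0.3    0.137]
purple_jar [ 0.575 -0.231  0.081] [ 0.549 -0.248  0.044] [ 0.591 -0.205  0.086]
marker [0.672 0.183 0.011] [ 0.639  0.126 -0.003] [0.702 0.239 0.018]
brush_mug [ 0.59  -0.504  0.06 ] [ 0.534 -0.538  0.   ] [ 0.619 -0.469  0.163]
tape_roll [0.513 0.492 0.015] [ 0.473  0.452 -0.004] [0.557 0.54  0.025]
```

View pics/s6.png

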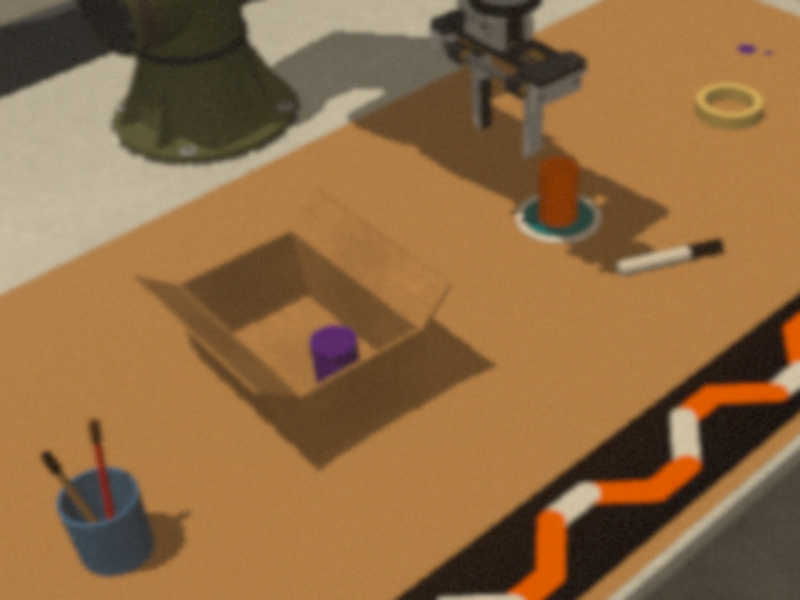

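The picture shows the orange jar upright on the coaster at about (558,195), both flaps folded back, and the purple jar in the carton at about (335,352). The marker, mug and tape roll are where they started, and the gripper is clear of everything.

```bash
python3 -c "
from station import ctrl
print(ctrl.hand_in())"
```

```text
the job is handed in; nothing more can be done
None
```

I handed the job in at about 21 s: both flaps are folded back to roughly 2.3 rad, and the orange jar stands upright within about 1 mm of the coaster's centre; the purple jar and the other things measured where they started, and the hand-in returned no verdict.

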